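# Wind the holding timer to its stop and set it to 20 minutes

### The job

Start the holding timer for the next batch of trays: turn its dial clockwise past the top (30 minute) mark until you feel it come up firmly against its springy end stop, hold it there a moment without forcing it, then turn it back down to 20 minutes and let go. Leave the pots, trays and other things round it where they are.

Things in the scene. Friction and masses are not known exactly. Their poses are not given: they have to be found in the camera images.
- timer: Round white mechanical timer: housing 102 mm across, flat top 42 mm above the table, on a steel foot plate 90 x 126 x 4 mm screwed to the table. Origin: centre of the underside, on the dial's axis; z up. Black lines round the top, long ones every 5 minutes (0 to 30), run clockwise seen from above from 1.2 rad left (anticlockwise) of its x axis (0) to 1.2 rad right of it (30).
- grip_mid (a point): The grip that is turned: upright black round knob, 48 mm in diameter, on the timer's axis, side wall straight from 47 to 79 mm above the table; hold it by its sides from any direction. This point: on the axis, 71 mm above the table, the height to hold. Below it a grey dial plate, 68 mm across, turns along (top 46.5 mm above the table, its pointer 47.5 mm): keep fingertips above it.
- grip_top (a point): Centre of the knob's flat top, on the axis, 80.5 mm above the table. A white line on the top points the same way as the pointer.
- pointer_tip (a point): Tip of the dial's pointer, 36.5 mm from the axis, 46.5 mm above the table: it stands against the scale.
- mark_20 (a point): The 20 minute line on the housing's top, 44 mm from the axis: the fifth of the seven long lines, counted clockwise from 0. At this mark the dial reads 1.6 rad.
- mark_top (a point): The top mark (30 minutes): the thick last line of the scale, 43 mm from the axis. Beyond it, first touched between 2.55 and 3.3 rad and different on every timer, lies a hidden springy end stop: from there the moment rises by 2.4 N m per rad of turn. Firmly against it means the stop pushes back with 0.3 N m or more; above 0.72 N m (0.3 rad beyond first touch) it is damaged.
- dial (a joint): Angle of the dial in rad, 0 at the 0 minute line, growing clockwise seen from above, 0.08 rad a minute: 1.6 at 20 minutes, 2.4 at the top mark. It drags with about 0.06 N m and stays where it is left, except that the stop pushes it back a little if let go there. Against the stop aim for 0.35 to 0.5 N m felt at the knob (drag adds or takes 0.06), kept for half a second.
- pot_near: Round metal sauce pot, 64 mm across, 33 mm high, standing loose beside the timer on its far left. Origin: centre of its underside. Leave it.
- pot_far: Round metal sauce pot, 70 mm across, 36 mm high, loose, near the back edge of the table. Origin: centre of its underside. Leave it.
- tray_a: Closed foil tray, 149 x 121 x 51 mm, loose, to the left. Origin: centre of its underside. Leave it.
- tray_b: Foil meal tray with lid, 160 x 126 x 57 mm, loose, at the back left. Origin: centre of its underside. Leave it.
- pen: Marker pen, 135 mm long, 17 mm thick, lying loose between the robot and the timer. Origin: under its middle. Leave it.
Mind the look-alikes: they are no part of the job. What is shaped like the timer but purple is not meant.

How it is judged:
On the way, in this order (a step that is already met when the one before it is completed fails the run):
1. the dial is past the top mark and held firmly against its end stop (at least 9 N on the stop's pin, 0.27 N m) (value of joint dial above 2.4 rad and contact force between dial and timer above 9 N), for 0.2 s.
2. the dial is turned back down to 20 minutes, within 2 minutes (value of joint dial between 1.44 and 1.76 rad), for 0.2 s.
At the end, for the whole second after the job is handed in: The dial stands still at 20 minutes, within 2 minutes either way (1.44 to 1.76 rad), and is released (all of step 2 and velocity of joint dial between -0.05 and 0.05 rad/s); the robot touches nothing.
It fails at once if the end stop is forced (more than 24 N on its pin, 0.72 N m) (contact force between dial and timer above 24 N).
It fails at once if a pot, tray or pen by the timer is moved by more than 30 mm (distance of any of pot_near, pot_far, tray_a, tray_b, pen from where it was at the start of the episode above 0.03 m).
It also fails if it takes over 64 s, if anything falls off the work surface, if the arm or the gripper's body presses on something with over 40 N, if the wrist force passes 120 N, or if a joint passes its speed limit or range.

### The arm

A 6-joint arm with a two-finger parallel gripper is mounted at the origin on the work surface; the furniture and walls round the work are solid. World frame = base frame: x ahead of the robot, y to its left, z up, the work surface at z = 0. Lengths are in m, angles in rad, forces in N, time in s.
With the tool pointing down it reaches from about 0.3 to 0.875 m from the base axis. Payload 6.4 kg.
Tool frame: the origin (TCP) lies between the finger pads; the fingertips stand 25 mm ahead of it and the grasp point (between the pads) lies 6 mm ahead of it; z points along the fingers, y is the line along which they close (so a half turn about z gives the same grasp; the last joint's range is limited). The gripper opens to 85 mm and grips with 20 to 120 N. Pads are 22 mm wide; open, the fingers measure 114 mm over their backs; the gripper's body (76 mm by 85 mm) begins 54 mm behind the grasp point. The pads swing forward as they close: fully open they stand 13 mm farther back than shut.
Start: joints at [-1.481, 0.181, 1.607, -0, 1.354, -0.206], TCP at [0.168, -0.55, 0.256] pointing down, gripper open.
Joint ranges: [-2.99, 2.99], [-0.89, 2.07], [0.3, 2.58], [-1.14, 4.28], [0, 2.63], [-3.12, 3.12]. Speed limits (rad/s): [2.57, 2.57, 3.01, 3.14, 3.14, 3.14].

### API

Orientations are given as a unit quaternion [w, x, y, z].
In Python, from bench import ctrl gives the robot as it stands.
- The arm moves only by the tool servo_tool, never from a script. Its argument "series" is text: rows parted by semicolons, each of 7 numbers parted by spaces: the gripper command: -1 is fully open, 1 is shut, values between are in proportion, then the shift along the tool's x, y, z in m, then the turn, a rotation vector about the tool's x, y, z in degrees. A call has 1 to 12 rows; each row is the pose to reach, as a shift and turn from the pose commanded when the call began, along the tool's axes at that moment; what a row does not reach only later rows make up. A row lasts 1/12 s, in which the tool goes at most 41.7 mm and 7.16 degrees, less where a joint would pass 70% of its speed; a pose out of reach is approached as far as the arm can. A call with a gripper value outside its range is refused whole. The fingers move at their own pace and stop on an object; the grip force is fixed at half the most. Time passes only in rows, so rows that repeat a pose let the fingers close. It gives the time, the measured TCP pose, the force, the opening and the grip force at its end, in the units of the state.
- ctrl.get_obs(): the state, without advancing time (a new reading comes with each control period).
- ctrl.camera(name): name is "scene" or "top" or "wrist"; returns a dict with "img" (480x640x3 uint8, red, green, blue), "z_map" (480x640 float32, m along the optical axis (not along the pixel's ray), 0 where there is no reading), "fovy" (degrees; the focal length in pixels is half the picture's height over the tangent of half this angle, whatever the lens; pixels are square), "cx", "cy" (the principal point, pixels), "k1" (the pictures are not rectified: a ray, as slopes to the right and down, at radius r is drawn at 1 + k1 r^2 times it, then the intrinsics apply), "extrinsics" (4x4, takes a point from camera to world coordinates); the wrist camera has in their place "T_tool_cam" (4x4, takes a point from camera to tool coordinates, whose origin is the TCP and whose axes are the flange's). Camera axes: x right, y down, z forward; pixel columns grow to the right and rows downward; lengths in m; the calibration is good to about 2 mm. A picture is of the moment at which its call begins: read the wrist's pose just before it.
- ctrl.hand_in(): hands the job in; it is judged then, once.
The state is a dict: "time_s": time; "q": joint angles; "dq": joint speeds; "joint_efforts": joint torques, N m; "eef_pos": TCP position; "eef_rot": TCP orientation; "wrist_force": force on the tool from outside, world axes, zero at the start; "torque": the same for the moment, N m; "opening": opening from 0.0 (shut) to 1.0 (fully open); "grasp_force": force on a finger pad.
Only numpy, scipy, OpenCV 4.12 (cv2) and the standard library are available. Lean on these libraries where they do the work, as an engineer would, in place of code of your own. Each camera call takes 0.05 s, during which the arm holds its last target. There are 200 camera calls.

## Working session

There is one attempt and no reset: what is moved stays moved. The work goes in short steps, Python scripts to look and compute and a tool call to move; the robot and the scene stay as the last step left them, time stands still between calls to the robot, and variables do not carry over. Pictures are saved under pics/ and viewed, at most 10 in all, crops included, and the job is handed in when it is done.

Besides the shell and the picture viewer there is one more tool, called after ">>>" by a JSON object that holds its "fn" and its "kwargs", one argument or row to a line. servo_tool: Moves the arm, as the interface text tells. Its arguments: {"type":"object","properties":{"series":{"type":"string"}},"required":["series"]}

```bash
mkdir -p pics; cat > h.py <<'E'
import numpy as np, cv2
from bench import ctrl
def K(c):
    f=240/np.tan(np.radians(c["fovy"])/2); return f
def ray(c,uv,E):
    f=K(c); p=np.atleast_2d(np.array(uv,float)); 
    M=np.array([[f,0,c["cx"]],[0,f,c["cy"]],[0,0,1]])
    s=cv2.undistortPoints(p[:,None],M,np.array([c["k1"],0,0,0,0.]))[:,0]
    d=np.c_[s,np.ones(len(s))]@E[:3,:3].T
    return E[:3,3],d
def onplane(c,uv,z,E=None):
    E=c["extrinsics"] if E is None else E
    o,d=ray(c,uv,np.array(E)); return o+d*((z-o[2])/d[:,2])[:,None]
def wristE(c,o):
    w,x,y,z=o["eef_rot"]; from scipy.spatial.transform import Rotation as R
    T=np.eye(4);T[:3,:3]=R.from_quat([x,y,z,w]).as_matrix();T[:3,3]=o["eef_pos"]
    return T@np.array(c["T_tool_cam"])
def save(n,im): cv2.imwrite(n,im[:,:,::-1])
E
python3 - <<'E'
from h import *
o=ctrl.get_obs(); print(o)
for n in("top","scene"):
    c=ctrl.camera(n); save(f"pics/{n}0.png",c["img"]); print(n,c["fovy"],c["k1"],np.round(c["extrinsics"],3))
E
```

```text
{'time_s': 0.0, 'q': array([-1.48129937e+00,  1.81551839e-01,  1.60801321e+00, -2.74135233e-05,
        1.35378137e+00, -2.06301083e-01]), 'dq': array([ 9.43925766e-04, -1.85809131e-05, -1.78292917e-03, -3.65374467e-04,
       -1.15159544e-03, -9.11714942e-04]), 'joint_efforts': array([-3.75290711e-04, -4.44875014e+01, -3.51334083e+01, -3.27734433e-04,
        8.67641706e-03,  4.34081272e-06]), 'eef_pos': array([ 0.16757639, -0.54950715,  0.25537552]), 'eef_rot': array([-8.76167898e-04,  9.89082045e-01,  1.47363289e-01,  3.78227440e-05]), 'wrist_force': array([-0.08959892, -0.67192448, -0.56750478]), 'torque': array([ 0.01956558, -0.02093269, -0.02038273]), 'grasp_force': 0.0, 'opening': 0.9989642485055915}
top 55.36591375277494 -0.08155087857001282 [[ 0.019 -0.996  0.082  0.448]
 [-1.    -0.019 -0.008  0.097]
 [ 0.009 -0.082 -0.997  0.91 ]
 [ 0.     0.     0.     1.   ]]
scene 45.89379754900344 -0.0020712257624512062 [[-0.86  -0.227  0.457  0.047]
 [-0.509  0.428 -0.747  0.828]
 [-0.026 -0.875 -0.483  0.59 ]
 [ 0.     0.     0.     1.   ]]
```

View pics/top0.png

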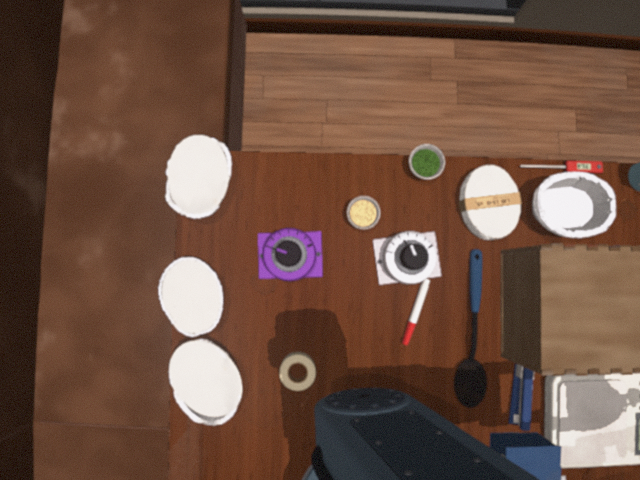

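View pics/scene0.png

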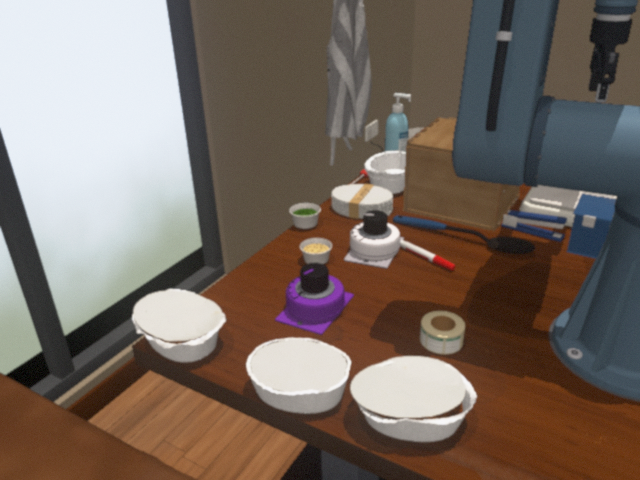

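Top view: there are two timer shapes, purple at (290,254) and white at (408,256). The white one fits the description. I'll measure it and confirm in a crop.

```bash
python3 - <<'E'
from h import *
c=ctrl.camera("top"); im=c["img"]; hsv=cv2.cvtColor(im,cv2.COLOR_RGB2HSV)
# knob: dark pixels near
x0,y0=368,222
r=im[y0:y0+70,x0:x0+85]; save("pics/crop1.png",cv2.resize(r,None,fx=7,fy=7,interpolation=cv2.INTER_CUBIC))
z=c["z_map"]; f=K(c)
E=np.array(c["extrinsics"])
yy,xx=np.mgrid[0:480,0:640]; uv=np.c_[xx.ravel(),yy.ravel()].astype(float)
o,d=ray(c,uv,E); P=(o+d*z.ravel()[:,None]).reshape(480,640,3)
m=(P[:,:,2]>0.072)&(P[:,:,2]<0.09)&(z>0)
m[:,:375]=0;m[:,440:]=0;m[:225]=0;m[290:]=0
print("knob top",m.sum(),P[m].mean(0),np.median(P[m],0))
m2=(P[:,:,2]>0.036)&(P[:,:,2]<0.09)&(z>0); m2[:,:375]=0;m2[:,445:]=0;m2[:225]=0;m2[290:]=0
print("housing minmax",P[m2].min(0),P[m2].max(0))
for n,(u,v) in dict(box=(570,300),box2=(520,300),lid=(490,200),pot=(363,212),pen0=(426,282),pen1=(407,341),bowl=(550,200),tape=(297,372)).items(): print(n,P[v,u].round(3))
mm=P[240:380,500:640,2]; print("box max z",mm.max())
E
```

```text
knob top 554 [ 0.48242673 -0.09192429  0.07977629] [ 0.48229018 -0.09164268  0.07998741]
housing minmax [ 0.43391051 -0.13994273  0.03601786] [ 0.53022635 -0.04129987  0.08413162]
box [ 0.409 -0.334  0.168]
box2 [ 0.405 -0.283  0.091]
lid [ 0.596 -0.25   0.038]
pot [ 0.569 -0.002  0.022]
pen0 [ 0.434 -0.129  0.014]
pen1 [ 0.319 -0.092  0.014]
bowl [ 0.603 -0.383  0.018]
tape [ 0.253  0.121 -0.001]
box max z 0.910108984276817
```

View pics/crop1.png

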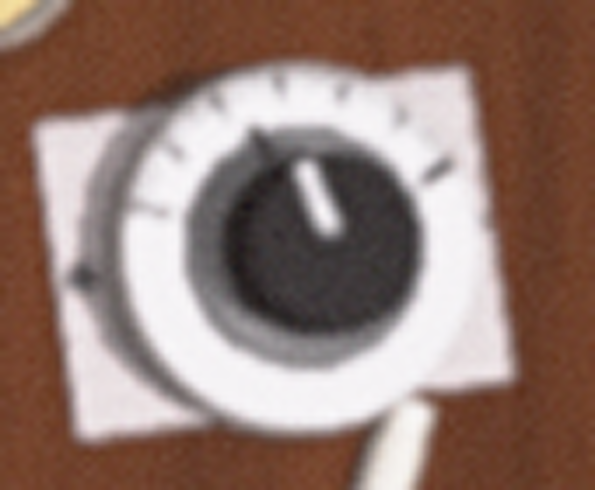

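The crop confirms it: white timer, scale lines from (150,211) to the thick one at (438,172), pointer near (260,140), between lines 3 and 4.

```bash
python3 - <<'E'
from h import *
from scipy.spatial.transform import Rotation as R
c=ctrl.camera("top")
L=np.array([(150,211),(175,153),(216,100),(280,83),(343,92),(401,115),(438,172)])/7.+[368,222]-.43
p=onplane(c,L,.042); C=np.array([.4824,-.0917])
a=np.arctan2(p[:,1]-C[1],p[:,0]-C[0]); print("marks",a.round(3),np.linalg.norm(p[:,:2]-C,axis=1).round(3))
ax=np.mean(a-(1.2-.4*np.arange(7))); print("timer yaw",ax)
q=onplane(c,np.array([[262,140]])/7.+[368,222]-.43,.0475)[0]
l=onplane(c,np.array([[305,165],[330,232]])/7.+[368,222]-.43,.0805)
ap=np.arctan2(q[1]-C[1],q[0]-C[0]); al=np.arctan2(*(l[0]-l[1])[[1,0]]); print("dial by pointer",1.2+ax-ap,"by line",1.2+ax-al)
o=ctrl.get_obs(); w,x,y,z=o["eef_rot"]; r=R.from_quat([x,y,z,w])
print("tool axes\n",r.as_matrix().round(3)); 
print("shift in tool",r.inv().apply(np.r_[C,.2]-o["eef_pos"]).round(4))
E
```

```text
marks [ 1.366  0.955  0.54   0.133 -0.266 -0.651 -1.069] [0.042 0.043 0.046 0.045 0.044 0.045 0.043]
timer yaw 0.14418649808773581
dial by pointer 0.9421512456357763 by line 0.9801185440399474
tool axes
 [[ 0.957  0.292 -0.   ]
 [ 0.292 -0.957  0.001]
 [ 0.    -0.001 -1.   ]]
shift in tool [ 0.4346 -0.3463  0.0562]
```

>>> {"fn": "servo_tool", "kwargs": {
  "series": "-1 0.02 -0.016 0 0 0 -4; -1 0.05 -0.04 0 0 0 -10; -1 0.08 -0.064 0 0 0 -16; -1 0.11 -0.088 0 0 0 -22; -1 0.14 -0.112 0 0 0 -28; -1 0.17 -0.136 0 0 0 -34; -1 0.2 -0.16 0 0 0 -40; -1 0.23 -0.184 0 0 0 -46; -1 0.26 -0.208 0 0 0 -52; -1 0.29 -0.232 0 0 0 -58; -1 0.32 -0.256 0 0 0 -64; -1 0.35 -0.28 0 0 0 -70"
}}

```text
time_s: 1.2
eef_pos: [0.4215, -0.1784, 0.2565]
eef_rot: [0.0, 0.724, 0.69, 0.0]
wrist_force: [0.6, -0.2, 0.5]
opening: 0.998
grasp_force: 0.0
```

>>> {"fn": "servo_tool", "kwargs": {
  "series": "-1 0.03 0.019 0 0 0 0; -1 0.06 0.038 0.01 0 0 0; -1 0.08 0.05 0.025 0 0 0; -1 0.09 0.057 0.04 0 0 0; -1 0.09 0.057 0.05 0 0 0; -1 0.09 0.057 0.05 0 0 0; -1 0.09 0.057 0.05 0 0 0"
}}

```text
time_s: 1.78
eef_pos: [0.4818, -0.0937, 0.2058]
eef_rot: [-0.001, 0.726, 0.688, -0.0]
wrist_force: [-0.4, -0.4, -0.1]
opening: 1.004
grasp_force: 0.0
```

```bash
python3 - <<'E'
from h import *
from scipy.spatial.transform import Rotation as R
o=ctrl.get_obs(); c=ctrl.camera("wrist"); E=wristE(c,o); im=c["img"]; save("pics/w1.png",im)
z=c["z_map"]; yy,xx=np.mgrid[0:480,0:640]; uv=np.c_[xx.ravel(),yy.ravel()].astype(float)
oo,d=ray(c,uv,E); dc=np.array(E)[:3,2]
P=(oo+d*z.ravel()[:,None]).reshape(480,640,3)
m=((P[:,:,2]>.072)&(P[:,:,2]<.09)&(z>0)&(np.hypot(P[:,:,0]-.482,P[:,:,1]+.092)<.05)).astype(np.uint8)
n,lab,st,ce=cv2.connectedComponentsWithStats(m); k=1+st[1:,4].argmax(); Q=P[lab==k]
(cx,cy),rr=cv2.minEnclosingCircle(Q[:,:2].astype(np.float32)); print("knob",st[k],Q.mean(0),(cx,cy),rr)
print(o["eef_pos"],o["q"].round(3),o["torque"],o["wrist_force"],o["time_s"])
w,x,y,zz=o["eef_rot"]; print(R.from_quat([x,y,zz,w]).inv().apply(np.array([cx,cy,.079])-o["eef_pos"]))
E
```

```text
knob [ 285  195   72   70 3895] [ 0.48206329 -0.09069345  0.08062246] (0.48196864128112793, -0.09264684468507767) 0.024869300425052643
[ 0.48183231 -0.09366901  0.20583075] [-0.434  0.046  1.863 -0.     1.234 -0.381] [0.0407243  0.05745509 0.04165742] [-0.36439424 -0.39236132 -0.07337668] 1.7833
[0.00098751 0.00030088 0.12683074]
```

View pics/w1.png

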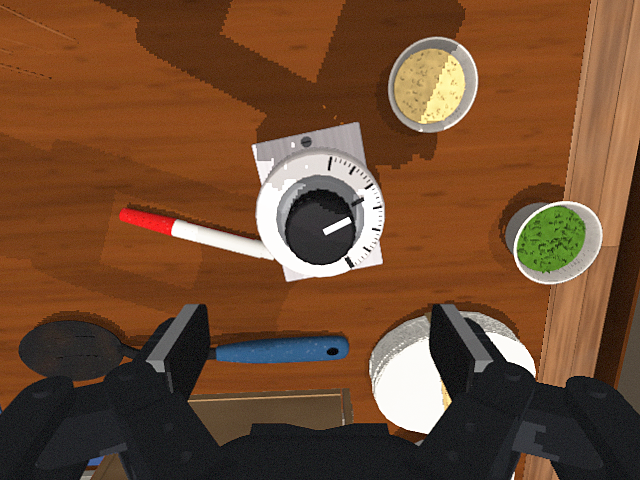

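The wrist view shows the white timer knob at (320,228), centred below the tool, with nothing in the fingers' way. Going down, then gripping.

>>> {"fn": "servo_tool", "kwargs": {
  "series": "-1 0.001 0 0.02 0 0 0; -1 0.002 0 0.045 0 0 0; -1 0.002 0 0.07 0 0 0; -1 0.002 0 0.09 0 0 0; -1 0.002 0 0.105 0 0 0; -1 0.002 0 0.117 0 0 0; -1 0.002 0 0.124 0 0 0; -1 0.002 0 0.128 0 0 0; -1 0.002 0 0.128 0 0 0; -1 0.002 0 0.128 0 0 0"
}}

```text
time_s: 2.67
eef_pos: [0.4831, -0.092, 0.0791]
eef_rot: [0.001, 0.726, 0.688, 0.0]
wrist_force: [-0.3, 0.6, 0.3]
opening: 0.998
grasp_force: 0.0
```

```bash
python3 - <<'E'
from h import *
o=ctrl.get_obs(); print(o["eef_pos"],o["wrist_force"],o["torque"])
E
```

```text
[ 0.48314608 -0.09200106  0.07914375] [-0.31630962  0.55227932  0.2796996 ] [ 0.0154032  -0.04166968 -0.05638948]
```

>>> {"fn": "servo_tool", "kwargs": {
  "series": "0 0 0 0 0 0 0; 0.2 0 0 0 0 0 0; 0.5 0 0 0 0 0 0; 1 0 0 0 0 0 0; 1 0 0 0 0 0 0; 1 0 0 0 0 0 0; 1 0 0 0 0 0 0; 1 0 0 0 0 0 0; 1 0 0 0 0 0 0; 1 0 0 0 0 0 0"
}}

```text
time_s: 3.5
eef_pos: [0.4824, -0.0914, 0.0794]
eef_rot: [-0.0, 0.726, 0.688, -0.0]
wrist_force: [-6.4, 0.5, 11.3]
opening: 0.542
grasp_force: 60.4
```

```bash
python3 - <<'E'
from h import *
o=ctrl.get_obs(); print(o["eef_pos"],o["wrist_force"],o["torque"],o["q"],o["opening"],o["grasp_force"])
E
```

```text
[ 0.48243288 -0.09142317  0.07936888] [-6.43383893  0.48233725 11.25573393] [ 0.02869287  1.00647222 -0.02799207] [-4.29160049e-01  2.41775383e-01  1.94107739e+00 -7.84272561e-04
  9.59314880e-01 -3.75917348e-01] 0.541530739524523 60.39007846266031
```

>>> {"fn": "servo_tool", "kwargs": {
  "series": "1 0 -0.0005 0 0 0 4; 1 0 -0.0005 0 0 0 9; 1 0 -0.0005 0 0 0 15; 1 0 -0.0005 0 0 0 21; 1 0 -0.0005 0 0 0 27; 1 0 -0.0005 0 0 0 33; 1 0 -0.0005 0 0 0 39; 1 0 -0.0005 0 0 0 45; 1 0 -0.0005 0 0 0 51; 1 0 -0.0005 0 0 0 57; 1 0 -0.0005 0 0 0 60; 1 0 -0.0005 0 0 0 60"
}}

```text
time_s: 4.5
eef_pos: [0.4831, -0.0919, 0.0794]
eef_rot: [0.001, 0.973, 0.232, 0.001]
wrist_force: [-0.5, -0.8, 5.2]
opening: 0.541
grasp_force: 60.5
```

```bash
cat > s.py <<'E'
from h import *
T=[];F=[]
for i in range(8):
    o=ctrl.get_obs(); T.append(o["torque"]); F.append(o["wrist_force"])
print(o["time_s"],o["eef_pos"],"T",np.mean(T,0).round(3),np.std(T,0).round(3),"F",np.mean(F,0).round(1),"q6",o["q"][5],"yaw cw from grip",np.degrees((o["q"][5]-o["q"][0])-(-.3759+.4292)),"g",o["grasp_force"])
E
python3 s.py; python3 - <<'E'
from h import *
c=ctrl.camera("top"); save("pics/t2.png",cv2.resize(c["img"][200:320,340:500],None,fx=5,fy=5,interpolation=cv2.INTER_CUBIC))
E
```

```text
4.5 [ 0.4830797  -0.09188074  0.07942306] T [-0.171  0.165 -0.124] [0. 0. 0.] F [-0.5 -0.8  5.2] q6 0.6738795129134513 yaw cw from grip 60.17145070102703 g 60.53349852561951
```

View pics/t2.png

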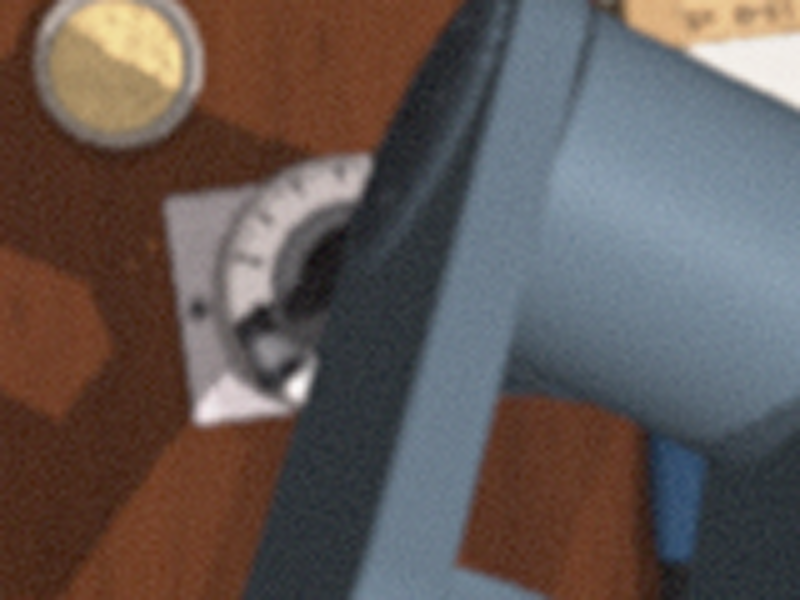

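The arm covers most of the dial at (340,280), but the pointer has left its old place, so the dial turns with the grip.

>>> {"fn": "servo_tool", "kwargs": {
  "series": "1 0 0 0 0 0 4; 1 0 0 0 0 0 8; 1 0 0 0 0 0 12; 1 0 0 0 0 0 16; 1 0 0 0 0 0 20; 1 0 0 0 0 0 24; 1 0 0 0 0 0 24; 1 0 0 0 0 0 24"
}}

```text
time_s: 5.22
eef_pos: [0.4832, -0.0922, 0.0794]
eef_rot: [0.001, 1.0, 0.027, 0.001]
wrist_force: [-0.1, -4.4, 6.9]
opening: 0.538
grasp_force: 60.8
```

```bash
python3 s.py; python3 - <<'E'
from h import *
c=ctrl.camera("wrist"); save("pics/w2.png",c["img"])
E
python3 s.py
```

```text
5.2167 [ 0.48316822 -0.09223541  0.07942265] T [-0.451  0.146 -0.063] [0. 0. 0.] F [-0.1 -4.4  6.9] q6 1.0879297957933038 yaw cw from grip 83.91540065417664 g 60.76257258653641
5.2667 [ 0.48318564 -0.09223534  0.07943153] T [-0.522  0.126 -0.059] [0. 0. 0.] F [-0.4 -2.8  6.5] q6 1.087561906317199 yaw cw from grip 83.89421769205741 g 60.76268093660474
```

View pics/w2.png

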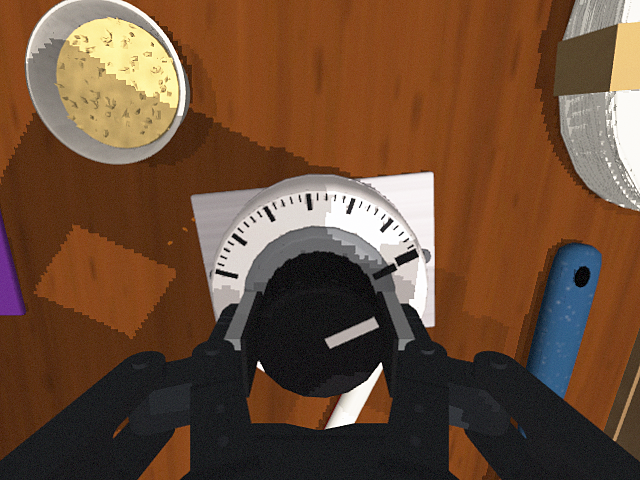

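The pointer at (385,272) stands on the thick line at (405,258), so the dial reads about 2.4. Now small steps while reading the moment.

>>> {"fn": "servo_tool", "kwargs": {
  "series": "1 0 0 0 0 0 3; 1 0 0 0 0 0 6; 1 0 0 0 0 0 8; 1 0 0 0 0 0 8; 1 0 0 0 0 0 8"
}}

```text
time_s: 5.68
eef_pos: [0.4832, -0.0924, 0.0794]
eef_rot: [0.001, 0.999, -0.043, 0.001]
wrist_force: [-0.3, -3.8, 5.0]
opening: 0.539
grasp_force: 60.8
```

```bash
python3 s.py
```

```text
5.6833 [ 0.48316743 -0.09235679  0.07943036] T [-0.638  0.137 -0.075] [0. 0. 0.] F [-0.3 -3.8  5. ] q6 1.227291083947815 yaw cw from grip 91.90742907636827 g 60.81531660631299
```

>>> {"fn": "servo_tool", "kwargs": {
  "series": "1 0 0 0 0 0 2; 1 0 0 0 0 0 4; 1 0 0 0 0 0 5; 1 0 0 0 0 0 5; 1 0 0 0 0 0 5"
}}

```text
time_s: 6.1
eef_pos: [0.4832, -0.0924, 0.0794]
eef_rot: [0.001, 0.996, -0.086, 0.001]
wrist_force: [-0.9, -4.5, 5.7]
opening: 0.541
grasp_force: 60.8
```

```bash
python3 s.py
```

```text
6.1 [ 0.48318002 -0.09242513  0.07943219] T [-0.65   0.16  -0.092] [0. 0. 0.] F [-0.9 -4.5  5.7] q6 1.3145057852643054 yaw cw from grip 96.90650510078663 g 60.81048248335719
```

>>> {"fn": "servo_tool", "kwargs": {
  "series": "1 0 0 0 0 0 2; 1 0 0 0 0 0 4; 1 0 0 0 0 0 4; 1 0 0 0 0 0 4"
}}

```text
time_s: 6.43
eef_pos: [0.4832, -0.0925, 0.0794]
eef_rot: [0.001, 0.993, -0.121, 0.001]
wrist_force: [-0.4, -4.6, 5.8]
opening: 0.541
grasp_force: 60.8
```

```bash
python3 s.py
```

```text
6.4333 [ 0.48315555 -0.09250683  0.07943128] T [-0.732  0.248 -0.05 ] [0. 0. 0.] F [-0.4 -4.6  5.8] q6 1.3843598975683573 yaw cw from grip 100.91562667954138 g 60.81288328394294
```

>>> {"fn": "servo_tool", "kwargs": {
  "series": "1 0 0 0 0 0 2; 1 0 0 0 0 0 4; 1 0 0 0 0 0 5; 1 0 0 0 0 0 5"
}}

```text
time_s: 6.77
eef_pos: [0.4831, -0.0926, 0.0794]
eef_rot: [0.001, 0.986, -0.165, 0.001]
wrist_force: [-1.0, -4.7, 6.0]
opening: 0.539
grasp_force: 60.8
```

```bash
python3 s.py
```

```text
6.7667 [ 0.48313325 -0.09255221  0.07942783] T [-0.836  0.241 -0.087] [0. 0. 0.] F [-1.  -4.7  6. ] q6 1.4723658557439712 yaw cw from grip 105.95806684511774 g 60.81985892727971
```

>>> {"fn": "servo_tool", "kwargs": {
  "series": "1 0 0 0 0 0 2; 1 0 0 0 0 0 4; 1 0 0 0 0 0 5; 1 0 0 0 0 0 5"
}}

```text
time_s: 7.1
eef_pos: [0.4831, -0.0926, 0.0794]
eef_rot: [0.001, 0.978, -0.208, 0.001]
wrist_force: [-0.9, -5.1, 7.0]
opening: 0.536
grasp_force: 60.8
```

```bash
python3 s.py
```

```text
7.1 [ 0.48311524 -0.09264455  0.07942392] T [-0.846  0.308 -0.073] [0. 0. 0.] F [-0.9 -5.1  7. ] q6 1.5596792423348775 yaw cw from grip 110.96689955594125 g 60.829715598374605
```

>>> {"fn": "servo_tool", "kwargs": {
  "series": "1 0 0 0 0 0 2; 1 0 0 0 0 0 4; 1 0 0 0 0 0 4; 1 0 0 0 0 0 4"
}}

```text
time_s: 7.43
eef_pos: [0.4831, -0.0927, 0.0794]
eef_rot: [0.001, 0.97, -0.241, 0.001]
wrist_force: [-1.9, -5.3, 5.7]
opening: 0.538
grasp_force: 60.8
```

```bash
echo 'print("eff",o["joint_efforts"][[0,5]])'>>s.py; python3 s.py
```

```text
7.4333 [ 0.4830809  -0.09269324  0.07943126] T [-0.929  0.288 -0.026] [0. 0. 0.] F [-1.9 -5.3  5.7] q6 1.6287134700383554 yaw cw from grip 114.92497059251701 g 60.83815824240446
eff [2.76529245 0.01592982]
```

>>> {"fn": "servo_tool", "kwargs": {
  "series": "1 0 0 0 0 0 2; 1 0 0 0 0 0 4; 1 0 0 0 0 0 4; 1 0 0 0 0 0 4"
}}

```text
time_s: 7.77
eef_pos: [0.483, -0.0927, 0.0794]
eef_rot: [0.001, 0.961, -0.275, 0.001]
wrist_force: [-2.6, -5.9, 6.0]
opening: 0.542
grasp_force: 60.8
```

```bash
python3 s.py
```

```text
7.7667 [ 0.48304901 -0.09273795  0.07943994] T [-0.939  0.309 -0.049] [0. 0. 0.] F [-2.6 -5.9  6. ] q6 1.6985148139399726 yaw cw from grip 118.92727572614254 g 60.84848368540406
eff [2.90596336 0.01611949]
```

>>> {"fn": "servo_tool", "kwargs": {
  "series": "1 0 0 0 0 0 2; 1 0 0 0 0 0 4; 1 0 0 0 0 0 4; 1 0 0 0 0 0 4"
}}

```text
time_s: 8.1
eef_pos: [0.4831, -0.0928, 0.0795]
eef_rot: [0.001, 0.951, -0.308, 0.001]
wrist_force: [-1.1, -6.1, 5.6]
opening: 0.544
grasp_force: 60.9
```

```bash
python3 s.py
```

```text
8.1 [ 0.48305667 -0.09280994  0.07946034] T [-0.947  0.386 -0.031] [0. 0. 0.] F [-1.1 -6.1  5.6] q6 1.768326393817015 yaw cw from grip 122.93224241923964 g 60.85932310670614
eff [3.04642618 0.0163192 ]
```

```bash
cat > line.py <<'E'
from h import *
def la(im):
    g=cv2.cvtColor(im,cv2.COLOR_RGB2GRAY)[255:390,262:380]; m=(g>110).astype(np.uint8)
    n,l,st,ce=cv2.connectedComponentsWithStats(m)
    for k in range(1,n):
        if st[k,4]>100:
            ys,xs=np.nonzero(l==k); (cx,cy),s,a=cv2.minAreaRect(np.c_[xs,ys].astype(np.float32)); print(st[k],cx+262,cy+255,s,a)
print("before");la(cv2.imread("pics/w2.png")[:,:,::-1])
c=ctrl.camera("wrist"); print("now");la(c["img"]); save("pics/w3.png",c["img"])
E
python3 line.py
```

```text
before
[ 96   0  22  10 116] 368.5 259.5 (9.0, 21.0) 90.0
[ 63  62  54  32 598] 351.54124450683594 332.59278106689453 (11.067273139953613, 54.52409744262695) 66.03751373291016
[ 91 109  27  26 251] 370.31640625 380.9962463378906 (12.494428634643555, 36.069366455078125) 46.16913986206055
now
[ 84   0  34  26 446] 366.75001525878906 259.25000190734863 (35.35533905029297, 23.334524154663086) 45.0
[ 63  62  54  31 601] 351.47827911376953 332.4507598876953 (11.059741020202637, 54.54525375366211) 66.19405364990234
```

>>> {"fn": "servo_tool", "kwargs": {
  "series": "1 0 0 0 0 0 2; 1 0 0 0 0 0 3; 1 0 0 0 0 0 4; 1 0 0 0 0 0 4"
}}

```text
time_s: 8.48
eef_pos: [0.483, -0.0929, 0.0794]
eef_rot: [0.001, 0.94, -0.342, 0.001]
wrist_force: [-1.5, -6.2, 6.3]
opening: 0.542
grasp_force: 60.9
```

```bash
python3 s.py
```

```text
8.4833 [ 0.4829826  -0.09285005  0.07942473] T [-1.071  0.411 -0.07 ] [0. 0. 0.] F [-1.5 -6.2  6.3] q6 1.8387988668086128 yaw cw from grip 126.97270218164925 g 60.872720181941986
eff [3.20317268 0.16624322]
```

>>> {"fn": "servo_tool", "kwargs": {
  "series": "1 0 0 0 0 0 0; 1 0 0 0 0 0 0"
}}

```text
time_s: 8.65
eef_pos: [0.483, -0.0928, 0.0794]
eef_rot: [0.001, 0.94, -0.341, 0.001]
wrist_force: [-2.1, -6.1, 6.4]
opening: 0.538
grasp_force: 60.9
```

```bash
python3 s.py
```

```text
8.65 [ 0.48298441 -0.09283113  0.07943523] T [-1.007  0.364 -0.1  ] [0. 0. 0.] F [-2.1 -6.1  6.4] q6 1.838007223406598 yaw cw from grip 126.92688876473059 g 60.87159426882863
eff [ 3.17245804 -0.05152055]
```

>>> {"fn": "servo_tool", "kwargs": {
  "series": "1 0 0 0 0 0 1; 1 0 0 0 0 0 2; 1 0 0 0 0 0 2; 1 0 0 0 0 0 2"
}}

```text
time_s: 8.98
eef_pos: [0.4829, -0.0929, 0.0794]
eef_rot: [0.001, 0.934, -0.358, 0.001]
wrist_force: [-2.6, -6.8, 6.8]
opening: 0.537
grasp_force: 60.9
```

```bash
python3 s.py
```

```text
8.9833 [ 0.4829496  -0.09286999  0.07943364] T [-1.007  0.388 -0.01 ] [0. 0. 0.] F [-2.6 -6.8  6.8] q6 1.8729504781888195 yaw cw from grip 128.93216238255238 g 60.87415745481849
eff [ 3.2286083  -0.00361932]
```

>>> {"fn": "servo_tool", "kwargs": {
  "series": "1 0 0 0 0 0 1.5; 1 0 0 0 0 0 3; 1 0 0 0 0 0 3; 1 0 0 0 0 0 3"
}}

```text
time_s: 9.32
eef_pos: [0.4829, -0.0929, 0.0794]
eef_rot: [0.001, 0.924, -0.382, 0.001]
wrist_force: [-2.8, -6.0, 5.9]
opening: 0.537
grasp_force: 60.9
```

```bash
python3 s.py
```

```text
9.3167 [ 0.48291964 -0.09287002  0.07943847] T [-1.028  0.443  0.056] [0. 0. 0.] F [-2.8 -6.   5.9] q6 1.9252034464564367 yaw cw from grip 131.92338021610104 g 60.865111481398344
eff [3.22210103 0.10289158]
```

>>> {"fn": "servo_tool", "kwargs": {
  "series": "1 0 0 0 0 0 1; 1 0 0 0 0 0 2; 1 0 0 0 0 0 2; 1 0 0 0 0 0 2"
}}

```text
time_s: 9.65
eef_pos: [0.4829, -0.0929, 0.0794]
eef_rot: [0.001, 0.917, -0.398, 0.001]
wrist_force: [-2.0, -6.6, 6.0]
opening: 0.544
grasp_force: 60.9
```

```bash
python3 s.py
```

```text
9.65 [ 0.48288863 -0.09290854  0.07942761] T [-1.129  0.416  0.15 ] [0. 0. 0.] F [-2.  -6.6  6. ] q6 1.9599723750740332 yaw cw from grip 133.918911973109 g 60.85667448118329
eff [3.20956215 0.14870615]
```

The stop has been touched near 128.8° (moment rising about 0.042 N m per degree).

>>> {"fn": "servo_tool", "kwargs": {
  "series": "1 0 0 0 0 0 1; 1 0 0 0 0 0 2; 1 0 0 0 0 0 3; 1 0 0 0 0 0 3"
}}

```text
time_s: 9.98
eef_pos: [0.4829, -0.0929, 0.0794]
eef_rot: [0.001, 0.907, -0.422, 0.001]
wrist_force: [-2.2, -6.7, 5.9]
opening: 0.543
grasp_force: 60.8
```

```bash
python3 s.py
```

```text
9.9833 [ 0.48285415 -0.0928966   0.07943845] T [-1.072  0.417  0.202] [0. 0. 0.] F [-2.2 -6.7  5.9] q6 2.012901419364181 yaw cw from grip 136.94611127710158 g 60.843845922499895
eff [3.19860198 0.43588797]
```

>>> {"fn": "servo_tool", "kwargs": {
  "series": "1 0 0 0 0 0 1; 1 0 0 0 0 0 2; 1 0 0 0 0 0 2; 1 0 0 0 0 0 2; 1 0 0 0 0 0 2"
}}

```text
time_s: 10.4
eef_pos: [0.4828, -0.0929, 0.0794]
eef_rot: [0.001, 0.899, -0.437, 0.001]
wrist_force: [-3.7, -6.2, 6.7]
opening: 0.542
grasp_force: 60.8
```

```bash
python3 s.py; python3 line.py; python3 s.py
```

```text
10.4 [ 0.48281156 -0.09289647  0.07941171] T [-1.094  0.451  0.271] [0. 0. 0.] F [-3.7 -6.2  6.7] q6 2.0468888850423186 yaw cw from grip 138.89334491914514 g 60.83526570349932
eff [3.15341413 0.28623397]
before
[ 96   0  22  10 116] 368.5 259.5 (9.0, 21.0) 90.0
[ 63  62  54  32 598] 351.54124450683594 332.59278106689453 (11.067273139953613, 54.52409744262695) 66.03751373291016
[ 91 109  27  26 251] 370.31640625 380.9962463378906 (12.494428634643555, 36.069366455078125) 46.16913986206055
now
[  7   0  28   9 106] 282.5 259.0 (8.0, 27.0) 90.0
[ 83   0  35  27 459] 362.0 268.0 (26.0, 34.0) 90.0
[ 63  62  54  31 599] 351.5618591308594 332.13917541503906 (11.067273139953613, 54.11795425415039) 66.03751373291016
10.45 [ 0.48283573 -0.09290567  0.0794238 ] T [-1.034  0.492  0.312] [0. 0. 0.] F [-2.4 -6.7  6.3] q6 2.0468803570440377 yaw cw from grip 138.8935948813026 g 60.8348055370152
eff [3.14877525 0.28432357]
```

>>> {"fn": "servo_tool", "kwargs": {
  "series": "1 0 0 0 0 0 0; 1 0 0 0 0 0 0"
}}

```text
time_s: 10.62
eef_pos: [0.4828, -0.0929, 0.0794]
eef_rot: [0.001, 0.899, -0.437, 0.001]
wrist_force: [-3.4, -6.8, 6.6]
opening: 0.541
grasp_force: 60.8
```

```bash
python3 s.py
```

```text
10.6167 [ 0.48284217 -0.09293745  0.07943369] T [-1.12   0.51   0.277] [0. 0. 0.] F [-3.4 -6.8  6.6] q6 2.0468830285239092 yaw cw from grip 138.89539463831832 g 60.83456614986062
eff [3.14613037 0.28447104]
```

>>> {"fn": "servo_tool", "kwargs": {
  "series": "1 0 0 0 0 0 0; 1 0 0 0 0 0 0"
}}

```text
time_s: 10.78
eef_pos: [0.4828, -0.0929, 0.0794]
eef_rot: [0.001, 0.899, -0.437, 0.001]
wrist_force: [-3.5, -6.1, 6.7]
opening: 0.541
grasp_force: 60.8
```

```bash
python3 s.py
```

```text
10.7833 [ 0.48280789 -0.09293165  0.0794194 ] T [-1.13   0.495  0.333] [0. 0. 0.] F [-3.5 -6.1  6.7] q6 2.0468318301429855 yaw cw from grip 138.89376658423842 g 60.83553683012724
eff [3.14607874 0.28449532]
```

Best estimate is 0.3–0.4 N m; 2° more gives margin and stays well under 0.72. Then hold.

>>> {"fn": "servo_tool", "kwargs": {
  "series": "1 0 0 0 0 0 1; 1 0 0 0 0 0 2; 1 0 0 0 0 0 2; 1 0 0 0 0 0 2; 1 0 0 0 0 0 2; 1 0 0 0 0 0 2; 1 0 0 0 0 0 2; 1 0 0 0 0 0 2"
}}

```text
time_s: 11.45
eef_pos: [0.4828, -0.0929, 0.0794]
eef_rot: [0.001, 0.892, -0.453, 0.001]
wrist_force: [-2.8, -7.0, 6.3]
opening: 0.54
grasp_force: 60.8
```

```bash
python3 s.py; python3 line.py|tail -1; python3 s.py
```

```text
11.45 [ 0.48277719 -0.09292742  0.07940294] T [-1.107  0.428  0.344] [0. 0. 0.] F [-2.8 -7.   6.3] q6 2.0816435658977457 yaw cw from grip 140.88752154693128 g 60.827453350648284
eff [3.12072024 0.35267531]
[ 63  62  54  31 596] 351.54124450683594 332.09278869628906 (10.965738296508789, 54.11795425415039) 66.03750610351562
11.5 [ 0.4828228  -0.09294623  0.07944426] T [-1.091  0.497  0.356] [0. 0. 0.] F [-3.4 -6.6  7.1] q6 2.0816856996859006 yaw cw from grip 140.88924047070702 g 60.82707725465298
eff [3.12123053 0.35271213]
```

>>> {"fn": "servo_tool", "kwargs": {
  "series": "1 0 0 0 0 0 0; 1 0 0 0 0 0 0"
}}

```text
time_s: 11.67
eef_pos: [0.4828, -0.0929, 0.0794]
eef_rot: [0.001, 0.892, -0.453, 0.001]
wrist_force: [-3.8, -6.3, 6.8]
opening: 0.539
grasp_force: 60.8
```

```bash
python3 s.py
```

```text
11.6667 [ 0.48281634 -0.09292501  0.07941605] T [-1.149  0.415  0.323] [0. 0. 0.] F [-3.8 -6.3  6.8] q6 2.081664683220118 yaw cw from grip 140.88671063811506 g 60.8271377440542
eff [3.12096611 0.35270722]
```

>>> {"fn": "servo_tool", "kwargs": {
  "series": "1 0 0 0 0 0 0.8; 1 0 0 0 0 0 1.5; 1 0 0 0 0 0 1.5; 1 0 0 0 0 0 1.5; 1 0 0 0 0 0 1.5; 1 0 0 0 0 0 1.5; 1 0 0 0 0 0 1.5; 1 0 0 0 0 0 1.5; 1 0 0 0 0 0 1.5"
}}

```text
time_s: 12.42
eef_pos: [0.4828, -0.0929, 0.0794]
eef_rot: [0.001, 0.886, -0.464, 0.001]
wrist_force: [-3.2, -7.0, 6.7]
opening: 0.539
grasp_force: 60.8
```

```bash
python3 s.py
```

```text
12.4167 [ 0.48277331 -0.09294364  0.07940093] T [-1.183  0.488  0.384] [0. 0. 0.] F [-3.2 -7.   6.7] q6 2.107759919962916 yaw cw from grip 142.383062046943 g 60.81975096836686
eff [3.09992664 0.40461333]
```

Held firmly for over half a second. Turning back.

>>> {"fn": "servo_tool", "kwargs": {
  "series": "1 0 0 0 0 0 -3; 1 0 0 0 0 0 -8; 1 0 0 0 0 0 -14; 1 0 0 0 0 0 -20; 1 0 0 0 0 0 -26; 1 0 0 0 0 0 -32; 1 0 0 0 0 0 -38; 1 0 0 0 0 0 -44; 1 0 0 0 0 0 -50; 1 0 0 0 0 0 -55; 1 0 0 0 0 0 -58; 1 0 0 0 0 0 -58"
}}

```text
time_s: 13.42
eef_pos: [0.4832, -0.0922, 0.0794]
eef_rot: [0.001, 1.0, 0.024, 0.001]
wrist_force: [-0.8, -2.5, 5.0]
opening: 0.539
grasp_force: 60.8
```

>>> {"fn": "servo_tool", "kwargs": {
  "series": "1 0 0 0 0 0 -4; 1 0 0 0 0 0 -9; 1 0 0 0 0 0 -15; 1 0 0 0 0 0 -21; 1 0 0 0 0 0 -27; 1 0 0 0 0 0 -33; 1 0 0 0 0 0 -38; 1 0 0 0 0 0 -42; 1 0 0 0 0 0 -45; 1 0 0 0 0 0 -47; 1 0 0 0 0 0 -47; 1 0 0 0 0 0 -47"
}}

```text
time_s: 14.42
eef_pos: [0.4829, -0.0916, 0.0794]
eef_rot: [0.001, 0.908, 0.42, 0.0]
wrist_force: [-2.7, -0.4, 7.4]
opening: 0.544
grasp_force: 61.1
```

```bash
python3 s.py; python3 line.py|tail -3
```

```text
14.4167 [ 0.48287351 -0.09161626  0.0794198 ] T [-0.035  0.339  0.045] [0. 0. 0.] F [-2.7 -0.4  7.4] q6 0.27556179888592885 yaw cw from grip 37.34049600249039 g 61.05560872703791
eff [ 0.3258535  -0.01528643]
[ 87   0  31  30 468] 364.0 269.5 (29.0, 30.0) 90.0
[ 62  62  55  32 608] 351.34246826171875 332.75342559814453 (11.586482048034668, 54.95302963256836) 65.55604553222656
[  0 112  15  22 157] 269.0 377.5 (21.0, 14.0) 90.0
```

View pics/w3.png

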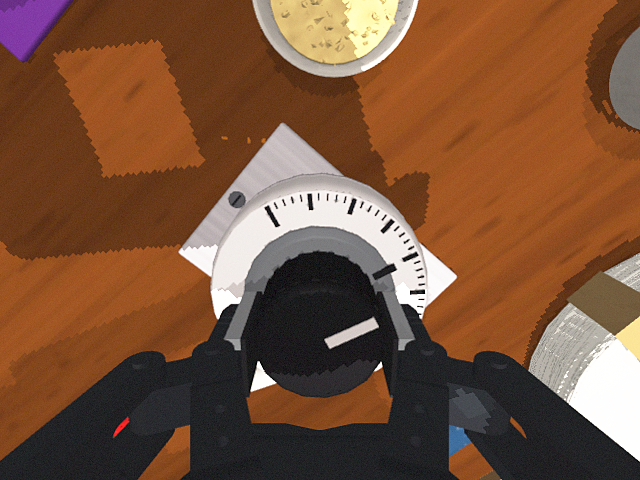

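The pointer at (385,270) stands on the fifth long line at (409,257), which is 20 minutes. Let go and rise.

>>> {"fn": "servo_tool", "kwargs": {
  "series": "0.1 0 0 0 0 0 0; -0.2 0 0 0 0 0 0; -0.5 0 0 0 0 0 0; -1 0 0 0 0 0 0; -1 0 0 0 0 0 0; -1 0 0 0 0 0 0; -1 0 0 0 0 0 0; -1 0 0 0 0 0 0"
}}

```text
time_s: 15.13
eef_pos: [0.4821, -0.0913, 0.0782]
eef_rot: [-0.0, 0.908, 0.418, -0.0]
wrist_force: [0.6, 0.3, -0.1]
opening: 0.998
grasp_force: 0.0
```

>>> {"fn": "servo_tool", "kwargs": {
  "series": "-1 0 0 -0.01 0 0 0; -1 0 0 -0.025 0 0 0; -1 0 0 -0.045 0 0 0; -1 0 0 -0.07 0 0 0; -1 0 0 -0.095 0 0 0; -1 0 0 -0.11 0 0 0; -1 0 0 -0.12 0 0 0; -1 0 0 -0.12 0 0 0; -1 0 0 -0.12 0 0 0; -1 0 0 -0.12 0 0 0"
}}

```text
time_s: 15.97
eef_pos: [0.4814, -0.091, 0.1972]
eef_rot: [-0.001, 0.908, 0.418, -0.001]
wrist_force: [0.3, 0.1, -0.0]
opening: 1.001
grasp_force: 0.0
```

```bash
python3 - <<'E'
from h import *
c=ctrl.camera("wrist"); save("pics/w4.png",c["img"])
E
```

```text
(no output)
```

View pics/w4.png

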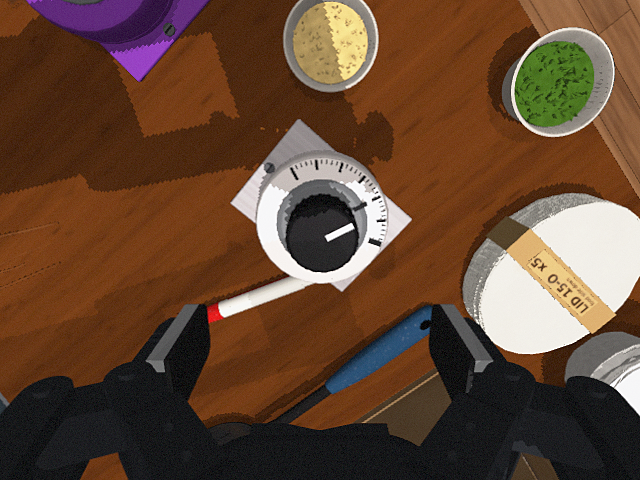

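The dial is free, with its pointer at (360,206) in line with the 20 minute mark near (375,198). The neighbouring things are undisturbed.

```bash
python3 -c "
from bench import ctrl
print(ctrl.hand_in())"
```

```text
the job is handed in; nothing more can be done
None
```

The white timer's dial was turned past 30 minutes and held against its end stop at roughly 0.35–0.45 N m for over half a second. It was then turned back to 20 minutes and released; the job is handed in, and no verdict was shown.

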